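# Feed spent vials to the bench granulator through its spring flap

## Robot

A 6-joint arm with a two-finger parallel gripper is mounted at the origin on a cart in front of the work surface, level with it; the furniture and walls round the work are solid. World frame = base frame: x ahead of the robot, y to its left, z up, the work surface at z = 0. Lengths are in m, angles in rad, forces in N, time in s.
With the tool pointing down it reaches from about 0.325 to 0.85 m from the base axis. Payload 15.5 kg.
Tool frame: the origin (TCP) lies on the centre line of the jaws, within the pads' length; the fingertips stand 14 mm ahead of it and the grasp point (between the pads) lies 5 mm behind it (ctrl.finger_overhang is the distance from the TCP to the fingertips, in m); z points along the fingers, y is the line along which they close (so a half turn about z gives the same grasp; the last joint's range is limited). The gripper opens to 91 mm and grips with 3 to 60 N. Pads are 32 mm wide; open, the fingers measure 118 mm over their backs; the gripper's body (76 mm by 178 mm) begins 60 mm behind the grasp point.
Start: joints at [1.056, 0.494, 1.345, -0, 1.302, -0.096], TCP at [0.255, 0.571, 0.228] pointing down, gripper open.
Joint ranges: [-2.91, 2.91], [-0.82, 2.16], [0.22, 2.67], [-1.22, 4.37], [0.12, 2.79], [-3.08, 3.08]. Speed limits (rad/s): [1.89, 1.89, 2.57, 3.01, 3.01, 3.01].

## Interface

Orientations are given as a unit quaternion [x, y, z, w].
In Python, from workcell import ctrl, hand, kin, vision, hand_in gives the robot as it stands. Calls block until the motion is done:
- ctrl.movep(position, orientation): joint-space move of the TCP to a pose.
- ctrl.move_l(position, orientation=None, feed=0.15, until_force=None): straight line of the TCP; orientation=None keeps the orientation; feed is the mean speed in m/s. With until_force (N) it stops when the force on the tool has changed by that much, and returns True; else False.
- ctrl.goto_joints(angles): joint-space move.
- hand.grip(opening): finger opening in m; the grip force is fixed at half the most; returns when the fingers have stopped.
- ctrl.hold(seconds).
- kin.ik(position, orientation): joint angles nearest the present ones, or None.
- ctrl.sense(): the state.
- vision.read_camera(name): name is "side" or "top" or "wrist"; returns a dict with "image" (480x640x3 uint8, blue, green, red), "range_z" (480x640 float32, m along the optical axis (not along the pixel's ray), 0 where there is no reading), "fx", "fy", "cx", "cy" (pixels), "eye" and "attitude" of the camera in the world; the wrist camera has in their place "T_tool_cam" (4x4, takes a point from camera to tool coordinates, whose origin is the TCP and whose axes are the flange's). Camera axes: x right, y down, z forward; pixel columns grow to the right and rows downward; lengths in m; the calibration is good to about 2 mm. The wrist camera is an equidistant fisheye: a pixel r from the principal point sees the ray r / f radians off the axis. A picture is of the moment at which its call begins: read the wrist's pose just before it.
A pose or a line that the arm cannot do raises ctrl.PlanningError and nothing moves.
- hand_in(): hands the job in; it is judged then, once.
Trained networks look in a picture, given as the dict that the camera call returned (one of the last four; its "shot" number tells which), for a name from the list of things; names that differ only in an ending like _2 or _b are one class to them, and where a whole thing is asked for, a point or a joint stands for the part that bears it (a point fixed in the world has none). Each returns a list of dicts, best first, with "conf" (0 to 1); they miss things now and then, are a little off and sometimes report something else, mostly with a low value. They report only what shows in the picture. A call takes as long as a camera call.
- vision.boxes_of(picture, thing): "extent" ([left, top, right, bottom] in pixels, round what is visible of it).
The state is a dict: "clock": time; "joint_positions": joint angles; "qvel": joint speeds; "joint_torque": joint torques, N m; "ee_pos": TCP position; "orientation": TCP orientation; "force": force on the tool from outside, world axes, zero at the start; "wrist_torque": the same for the moment, N m; "finger_gap": finger opening in m; "gripper_force": force on a finger pad.
Only numpy, scipy, OpenCV 4.12 (cv2) and the standard library are available. Lean on these libraries where they do the work, as an engineer would, in place of code of your own. Each camera call takes 0.05 s, during which the arm holds its last target. There are 200 camera calls.

## Task

Push the granulator's red stop button fully down, then take the orange-handled scoop and, with the stop still down, press the spring flap of the feed hatch open with the scoop's lip, never with the hand, and tip all three vials through it into the machine. Set the empty scoop down upright on its white board or on the table and see that the flap has closed, and only then twist the stop button's head clockwise until it rises fully again, and let go. Leave the pen pot, the glue bottle and the blue post where they stand.

Things in the scene. Friction and masses are not known exactly. Their poses are not given: they have to be found in the camera images.
- granulator: Green bench granulator fixed to the table, 240 x 180 x 150 mm (x, y, z), flat top at z = 150 mm. Origin: centre of its underside, on the table. x is the feed direction: the scoop comes from the -x side, pouring towards +x. Under the hatch a hollow chamber spans x = -112 to +47 mm, y = +-84 mm, its floor sloping down from z = 47 to 17 mm towards +x. On top at the +x end a yellow pod (62 x 76 mm, centred x = 82, y = 0, top at z = 180) carries the stop button.
- flap_hinge (a point): Middle of the flap's hinge line: x = -108, y = 0, z = 150 mm in the granulator's frame, same axes. The black flap, 83 x 108 mm, runs from here to +x, flush with the top when shut. The hatch spans x = -112 to -18 mm, y = +-55 mm (granulator's frame); a steel guard 31 mm high stands round it on three sides (y = +-60 mm and x = -14 mm), open on the -x side.
- flap (a joint): Angle of the flap in rad: 0 shut (level), grows as its +x edge swings down into the machine, at most 1.1. A spring shuts it: opening moment about 0.07 N m to begin, 0.13 N m at 0.7 rad (2 to 3 N at 55 mm from the hinge). The vials' weight alone does not open it.
- estop (a joint): Travel of the red stop button in m: 0 up (reset), 0.008 fully down. Pushing it down takes about 7 to 9 N and it stays where it is left. It rises only when its head is twisted.
- estop_turn (a joint): Twist of the stop button's head in rad: 0 to 0.75, grows clockwise as seen from above; a light spring turns it back when let go. With the button down, twisting by 0.70 rad or more lifts it fully (about 0.15 N m).
- estop_top (a point): Centre of the top face of the red mushroom head: 40 mm across, 21 mm high, with 14.5 mm of clear space under it to the pod when up; 217 mm above the table when up. It can be gripped across any diameter from above. Its z axis is the twist axis, upwards.
- scoop: Steel scoop with a bright orange grip plate, 0.22 kg, loose. Origin: underside of the floor, 60 mm in front of the back face, in the middle of its width. x points to the lip, z up. Floor 4 mm thick; trough 78 mm wide outside (70 inside), side walls 38 mm high, open at the front; the last 20 mm of the floor bend up by 12 degrees to the lip.
- poly_board: White plastic board on which the scoop stands, 110 x 162 x 12 mm, fixed, lying on the 5 mm hardboard sheet that covers much of the table: its top is 17 mm above the table top. Origin: centre of its underside, y along its length.
- scoop_grip (a point): Point on the orange grip plate: x = -55 mm, z = 70 mm in the scoop's frame. The plate is upright, 10 mm thick along the scoop's x (from x = -60 to -50 mm), 60 mm wide along y, its top at z = 90 mm, free above z = 38 mm. Pinch it from above across its thickness.
- scoop_lip (a point): Middle of the scoop's lip (front edge): x = 60 mm, z = 6 mm in the scoop's frame.
- vial_0: Vial with a white cap, 22 mm across, 62 mm long, 25 g, lying across the scoop; it rolls towards the lip when the scoop is tipped. Origin: on its flank underneath, mid length; y along its length.
- vial_1: Second vial, the same.
- vial_2: Third vial, the same.
- pen_pot: Bystander: black mesh pot of markers, 74 mm across, 151 mm high, loose. Origin: centre of its underside.
- glue_bottle: Bystander: white glue bottle with a red spout, 36 x 37 x 114 mm, loose. Origin: centre of its underside.
- post_blue: Bystander: blue steel setting post, 46 mm across, 118 mm high, loose. Origin: centre of its underside.

How it is judged:
On the way, in this order (a step that is already met when the one before it is completed fails the run):
1. the red stop button is pushed down (value of joint estop above 0.0065 m), for 0.1 s.
2. the scoop's own front presses the flap open while the stop is down (value of joint flap above 0.4 rad and contact force between scoop and granulator above 0.3 N and distance between scoop_lip and flap_hinge below 0.1 m and value of joint estop above 0.005 m), for 0.2 s.
3. all three vials are in the machine, the flap is shut and the scoop stands upright on the white board or the table (x of vial_0 in the frame of granulator between -0.115 and 0.05 m and y of vial_0 in the frame of granulator between -0.09 and 0.09 m and z of each of vial_0, vial_1, vial_2 in the frame of granulator below 0.1 m and x of vial_1 in the frame of granulator between -0.115 and 0.05 m and y of vial_1 in the frame of granulator between -0.09 and 0.09 m and x of vial_2 in the frame of granulator between -0.115 and 0.05 m and y of vial_2 in the frame of granulator between -0.09 and 0.09 m and value of joint flap below 0.06 rad and angle between scoop's own z axis and vertical below 0.15 rad and height (world z) of scoop between -0.01 and 0.022 m and linear speed of scoop below 0.03 m/s), for 0.2 s.
4. the stop button is twisted and has risen again (value of joint estop below 0.002 m), for 0.1 s.
At the end, for the whole second after the job is handed in: All three vials lie in the granulator's chamber, the flap is shut (under 0.06 rad), the scoop stands at rest on the table (or on the white board, its underside less than 22 mm above the table top, tilt under 0.15 rad), the stop button is up (within 2 mm) (all of step 3 and value of joint estop below 0.002 m); the robot touches nothing.
It fails at once if the flap is opened while the stop button is up (value of joint flap above 0.2 rad and value of joint estop below 0.004 m).
It fails at once if the hand presses the flap (contact force between any of the fingers, the arm and flap_c0 above 1 N).
It fails at once if the pen pot is shoved by more than 30 mm or knocked over (distance of pen_pot from where it was at the start of the episode above 0.03 m or angle between pen_pot's own z axis and vertical above 0.5 rad).
It fails at once if the glue bottle is shoved by more than 30 mm or knocked over (distance of glue_bottle from where it was at the start of the episode above 0.03 m or angle between glue_bottle's own z axis and vertical above 0.5 rad).
It fails at once if the blue setting post is shoved by more than 30 mm or knocked over (distance of post_blue from where it was at the start of the episode above 0.03 m or angle between post_blue's own z axis and vertical above 0.5 rad).
It also fails if it takes over 72 s, if anything falls off the work surface, if the arm or the gripper's body presses on something with over 40 N, if the wrist force passes 120 N, or if a joint passes its speed limit or range.

## Working session

There is one attempt and no reset: what is moved stays moved. The work goes in short steps, each a Python script; the robot and the scene stay as the last script left them, time stands still between calls to the robot, and variables do not carry over. Pictures are saved under pics/ and viewed, at most 10 in all, crops included, and the job is handed in when it is done.

```bash
mkdir -p pics; ls
cat > h.py <<'E'
import numpy as np, cv2
from scipy.spatial.transform import Rotation as R
from workcell import ctrl, hand, kin, vision, hand_in
def cloud(d):
    z=d["range_z"]; v,u=np.mgrid[:480,:640]
    p=np.stack([(u-d["cx"])/d["fx"]*z,(v-d["cy"])/d["fy"]*z,z],-1)
    A=np.array(d["attitude"]); M=R.from_quat(A).as_matrix() if A.size==4 else A
    w=p@M.T+np.array(d["eye"]); w[z<=0]=np.nan
    return w
E
python3 - <<'E'
from h import *
for n in ("top","side"):
    d=vision.read_camera(n); cv2.imwrite(f"pics/{n}0.png",d["image"]); np.save(f"{n}0.npy",cloud(d))
    print(n,d["eye"],d["attitude"],d["fx"],d["image"].shape)
    for t in ["granulator","flap","estop","scoop","poly_board","vial_0","pen_pot","glue_bottle","post_blue"]:
        print(t,[(np.round(b["extent"]).tolist(),round(b["conf"],2)) for b in vision.boxes_of(d,t)[:3]])
s=ctrl.sense(); print(s)
E
```

```text
pics
top [ 0.5147495  -0.00674752  1.48152737] [ 0.70865429 -0.70479083  0.0223983  -0.02402705] 533.1537569984947 (480, 640, 3)
granulator [([257.0, 172.0, 360.0, 252.0], 0.71)]
flap [([316.0, 185.0, 350.0, 230.0], 0.96), ([380.0, 191.0, 436.0, 238.0], 0.56)]
estop [([263.0, 204.0, 281.0, 221.0], 0.67)]
scoop [([382.0, 191.0, 437.0, 237.0], 0.73), ([371.0, 186.0, 439.0, 242.0], 0.59), ([407.0, 201.0, 420.0, 224.0], 0.41)]
poly_board [([372.0, 186.0, 437.0, 242.0], 0.74)]
vial_0 [([377.0, 192.0, 438.0, 239.0], 0.59), ([408.0, 202.0, 418.0, 224.0], 0.57), ([412.0, 200.0, 425.0, 222.0], 0.48)]
pen_pot [([306.0, 281.0, 335.0, 309.0], 0.88), ([383.0, 172.0, 397.0, 189.0], 0.15)]
glue_bottle [([378.0, 173.0, 396.0, 189.0], 0.44)]
post_blue [([181.0, 208.0, 205.0, 225.0], 0.58)]
side [ 0.6139844  -0.62760792  0.70692608] [ 0.91378135  0.02013291 -0.00732798 -0.405641  ] 449.9858413588068 (480, 640, 3)
granulator [([309.0, 172.0, 413.0, 324.0], 0.57)]
flap [([326.0, 230.0, 388.0, 266.0], 0.72), ([310.0, 345.0, 407.0, 455.0], 0.52)]
estop [([339.0, 168.0, 360.0, 189.0], 0.52), ([313.0, 346.0
[... 499 characters left out ...]
ray([ 1.05550619e+00,  4.93626344e-01,  1.34552664e+00, -2.86297627e-05,
        1.30251880e+00, -9.55017265e-02]), 'qvel': array([-1.59377868e-03, -1.54779134e-03,  1.21657679e-03, -3.06463051e-05,
       -4.51221129e-04,  4.37569462e-04]), 'joint_torque': array([ 1.33714046e-03, -8.78690529e+01, -3.82266283e+01,  7.07407272e-02,
        4.42080258e-02, -2.41206334e-05]), 'ee_pos': array([0.25472553, 0.57071275, 0.22788954]), 'orientation': array([ 2.08352715e-01,  9.78053753e-01, -4.18835723e-05,  1.26818619e-06]), 'force': array([-1.02182048, -0.34081583, -0.37764299]), 'wrist_torque': array([ 0.04891924,  0.0070783 , -0.01555958]), 'gripper_force': 0.0, 'finger_gap': 0.09140523529848216}
```

View both.

Run:
```python
from h import *
a=cv2.imread("pics/top0.png")[140:340,160:460]; cv2.imwrite("pics/top0c.png",cv2.resize(a,(795,530),interpolation=cv2.INTER_CUBIC))
W=np.load("top0.npy")
img=cv2.imread("pics/top0.png"); hsv=cv2.cvtColor(img,cv2.COLOR_BGR2HSV)
H,S,V=cv2.split(hsv)
def st(n,m):
    p=W[m]; p=p[~np.isnan(p[:,0])]
    if len(p)<8: print(n,len(p)); return
    r=cv2.minAreaRect(p[:,:2].astype(np.float32)*1000)
    print(n,len(p),"med",np.round(np.median(p,0),4),"zmax",np.round(np.percentile(p[:,2],[5,95]),3),"rect",np.round(r[0],1),np.round(r[1],1),round(r[2],1))
v,u=np.mgrid[:480,:640]
def box(l,t,r,b): return (u>=l)&(u<=r)&(v>=t)&(v<=b)
st("gran top",box(250,165,370,260)&(abs(W[...,2]-.15)<.008))
st("gran green",box(250,165,370,260)&(H>35)&(H<85)&(S>60)&(W[...,2]>.13))
st("pod yellow",box(250,165,370,260)&(H>18)&(H<35)&(S>90)&(W[...,2]>.165))
st("red",box(250,195,300,235)&((H<8)|(H>172))&(S>120)&(W[...,2]>.19))
st("flap",box(300,175,365,245)&(V<60)&(abs(W[...,2]-.15)<.012))
st("guard",box(300,165,365,260)&(W[...,2]>.17))
st("orange",box(370,180,445,250)&(H>3)&(H<20)&(S>120)&(W[...,2]>.06))
st("board",box(360,175,450,255)&(abs(W[...,2]-.017)<.006)&(V>150)&(S<50))
st("scoopwalls",box(370,180,445,250)&(W[...,2]>.045)&(W[...,2]<.065))
st("pot",box(300,275,340,315)&(W[...,2]>.05))
st("glue",box(370,165,400,192)&(W[...,2]>.08))
st("post",box(178,205,208,228)&(W[...,2]>.1))
S0=np.load("side0.npy")
img=cv2.imread("pics/side0.png"); H,S,V=cv2.split(cv2.cvtColor(img,cv2.COLOR_BGR2HSV)); W=S0
st("s red",box(325,160,370,195)&((H<8)|(H>172))&(S>120)&(W[...,2]>.19))
st("s orange",box(310,345,410,460)&(H>3)&(H<20)&(S>120)&(W[...,2]>.03))
```

```text
gran top 5626 med [0.6471 0.0113 0.1502] zmax [0.146 0.155] rect [647.   19.9] [180.7 240.3] 5.0
gran green 3255 med [0.6265 0.0439 0.1502] zmax [0.146 0.155] rect [644.1  20.6] [175.2 236.6] 5.0
pod yellow 573 med [0.6336 0.0986 0.1796] zmax [0.174 0.185] rect [639.  101.4] [75.1 62.3] 5.5
red 83 med [0.6376 0.0981 0.215 ] zmax [0.211 0.219] rect [638.  100.1] [33.1 30.9] 64.5
flap 0
guard 224 med [ 0.6575 -0.0138  0.1806] zmax [0.174 0.185] rect [651.9 -37.7] [124.3  91.2] 5.0
orange 77 med [ 0.6704 -0.2906  0.0927] zmax [0.073 0.108] rect [ 671.8 -290. ] [49.1  4.7] 28.7
board 1154 med [ 0.6446 -0.2213  0.0185] zmax [0.013 0.022] rect [ 672.5 -243. ] [152.8 167.1] 20.1
scoopwalls 264 med [ 0.6572 -0.2626  0.0531] zmax [0.045 0.061] rect [ 686.3 -236.5] [152.2 100.1] 28.0
pot 265 med [ 0.4318 -0.0155  0.0988] zmax [0.066 0.149] rect [434.5 -14.5] [72.2 70.1] 0.5
glue 47 med [ 0.7442 -0.1951  0.0958] zmax [0.081 0.116] rect [ 745.3 -195.3] [18.2 17.7] 61.0
post 79 med [0.6431 0.3361 0.1149] zmax [0.103 0.121] rect [642.5 337.6] [23.2 22. ] 2.3
s red 260 med [0.6399 0.0901 0.2116] zmax [0.199 0.216] rect [640.9  98.2] [36.8 35.8] 1.0
s orange 671 med [ 0.6747 -0.2976  0.0878] zmax [0.061 0.107] rect [ 694.9 -261.1] [130.9  45.2] 40.1
```

View pics/top0c.png

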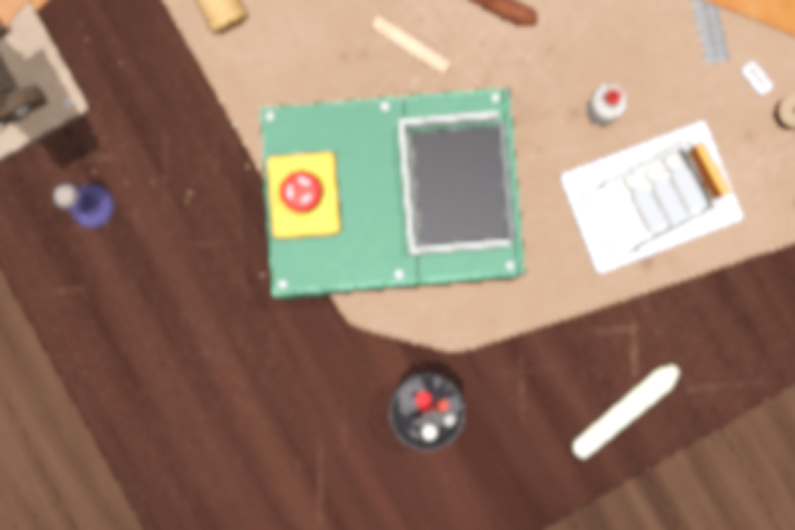

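View pics/side0.png

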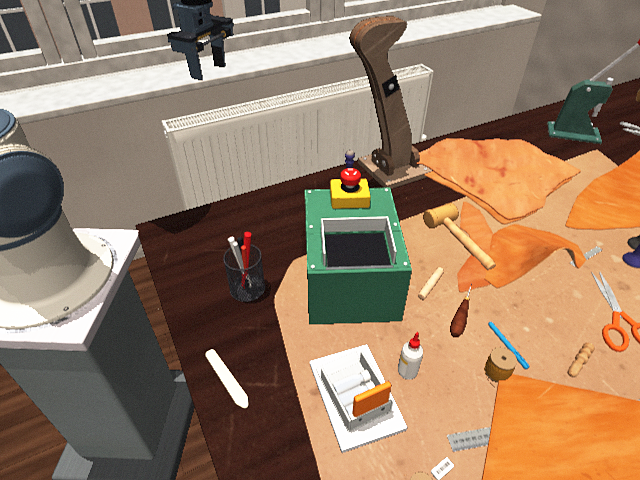

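The top crop shows the granulator, with the button near (300,192) and the hatch near (460,185). The scoop is on the board at right, with its handle at (709,170). The side view agrees and shows a tall brown fixture behind the blue post. I'll press the stop now.

```bash
cat >> h.py <<'E'
GC=np.array([.647,.020,0.]); GY=np.radians(95.2)
RG=R.from_euler('z',GY).as_matrix()
def g2w(p): return GC+RG@np.asarray(p,float)
def toolq(Rs,sgn=1):
    z=-Rs[:,2]; y=sgn*Rs[:,0]; return R.from_matrix(np.stack([np.cross(y,z),y,z],1)).as_quat()
def down(yaw): return toolq(R.from_euler('z',yaw).as_matrix())   # tool y along yaw
def wcloud(d,s):
    z=d["range_z"]; v,u=np.mgrid[:480,:640]; a=(u-d["cx"])/d["fx"]; b=(v-d["cy"])/d["fy"]; t=np.hypot(a,b)+1e-9
    k=np.where(t<1.4,np.tan(t)/t,0); p=np.stack([a*k*z,b*k*z,z],-1)
    T=np.array(d["T_tool_cam"]); p=p@T[:3,:3].T+T[:3,3]
    w=R.from_quat(s["orientation"]).apply(p.reshape(-1,3)).reshape(p.shape)+s["ee_pos"]; w[(z<=0)|(k==0)]=np.nan
    return w
E
python3 - <<'E'
from h import *
for n in("top","side"):
    W=np.load(n+"0.npy"); m=(W[...,2]>.2)&(W[...,0]>.3)&(W[...,0]<.85)&(W[...,1]>.15)&(W[...,1]<.5)
    p=W[m]; print(n,len(p), p.min(0) if len(p) else 0, p.max(0) if len(p) else 0)
b=g2w([.082,0,0]); print("button",b)
for y in (0,.4,.8,1.2,1.6,2,-.4,-.8,-1.2,-1.6,2.6): print(y,np.round(kin.ik([b[0],b[1],.3],down(y)),2))
E
```

```text
top 1984 [0.30027829 0.34792012 0.20011545] [0.77100201 0.49994703 0.57711859]
side 3205 [0.63160048 0.34646301 0.20004758] [0.77198394 0.44098455 0.40621062]
button [0.63956813 0.10166252 0.        ]
0 [ 0.07  0.47  1.18 -0.    1.49  0.07]
0.4 [ 0.07  0.47  1.18 -0.    1.49 -0.33]
0.8 [ 0.07  0.47  1.18 -0.    1.49 -0.73]
1.2 [ 0.07  0.47  1.18 -0.    1.49 -1.13]
1.6 [ 0.07  0.47  1.18 -0.    1.49 -1.53]
2 [ 0.07  0.47  1.18 -0.    1.49 -1.93]
-0.4 [ 0.07  0.47  1.18 -0.    1.49  0.47]
-0.8 [ 0.07  0.47  1.18 -0.    1.49  0.87]
-1.2 [ 0.07  0.47  1.18 -0.    1.49  1.27]
-1.6 [ 0.07  0.47  1.18 -0.    1.49  1.67]
2.6 [ 0.07  0.47  1.18 -0.    1.49 -2.53]
```

Run:
```python
from h import *
hand.grip(0.0)
ctrl.movep([.42,.28,.30],down(0.0)); ctrl.movep([.6395,.100,.26],down(0))
print(ctrl.sense()["clock"])
r=ctrl.move_l([.6395,.100,.214],feed=.06,until_force=22); s=ctrl.sense(); print(r,s["ee_pos"],s["force"],s["clock"])
ctrl.hold(.2)
ctrl.move_l([.6395,.100,.30],feed=.15)
# go look at scoop
ctrl.movep([.665,-.25,.30],down(np.radians(118))); hand.grip(.09)
s=ctrl.sense(); d=vision.read_camera("wrist"); cv2.imwrite("pics/w1.png",d["image"]); np.save("w1.npy",wcloud(d,s)); print(s["clock"],d["fx"])
d=vision.read_camera("top"); np.save("top1.npy",cloud(d)); cv2.imwrite("pics/top1.png",d["image"])
W=np.load("top1.npy"); H,S,V=cv2.split(cv2.cvtColor(d["image"],cv2.COLOR_BGR2HSV))
m=((H<8)|(H>172))&(S>120)&(W[...,2]>.19)&(abs(W[...,1]-.1)<.05)&(abs(W[...,0]-.64)<.05); print("btn z",np.median(W[m],0))
W=np.load("w1.npy"); H,S,V=cv2.split(cv2.cvtColor(cv2.imread("pics/w1.png"),cv2.COLOR_BGR2HSV))
m=(H>3)&(H<20)&(S>120)&(W[...,2]>.095)&(W[...,2]<.12)&(abs(W[...,0]-.67)<.07)&(abs(W[...,1]+.29)<.07)
p=W[m]; print(len(p),np.median(p,0),cv2.minAreaRect((p[:,:2]*1000).astype(np.float32)))
m=(W[...,2]>.048)&(W[...,2]<.06)&(abs(W[...,0]-.66)<.1)&(abs(W[...,1]+.25)<.1)
p=W[m]; print("walls",len(p),cv2.minAreaRect((p[:,:2]*1000).astype(np.float32)))
```

```text
4.7667
True [0.63955996 0.10029697 0.22178984] [-4.9410948  -0.27571539 15.4666688 ] 5.4
9.9333 371.64829954431775
btn z [0.63835051 0.10109226 0.20751693]
607 [ 0.67297639 -0.29185364  0.10696209] ((673.6153564453125, -291.9166259765625), (58.04856491088867, 10.083202362060547), 26.85111427307129)
walls 938 ((683.6657104492188, -235.9511260986328), (146.13491821289062, 99.73527526855469), 28.091341018676758)
```

View pics/w1.png

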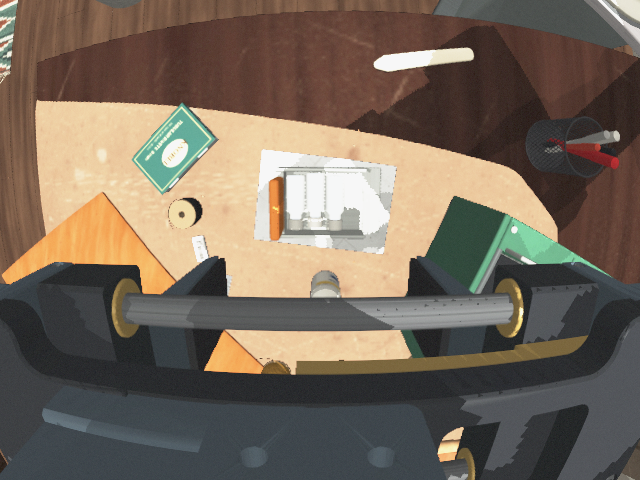

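```bash
cat >> h.py <<'E'
TS=np.array([-.055,0,.060])   # TCP in scoop frame
HG=np.array([-.108,0,.150])
def scoop_pose(lip,th,yaw=0.0,y=0.0):
    """lip=(dx,dz) rel hinge in granulator frame, th nose-down pitch -> TCP pos, quat"""
    Rs=RG@R.from_euler('zy',[yaw,th]).as_matrix()
    L=g2w(HG+[lip[0],y,lip[1]])
    return L+Rs@(TS-[.06,0,.006]), toolq(Rs)
E
python3 - <<'E'
from h import *
from scipy.spatial.transform import Slerp
A=((.058,.010),.08); B=((.053,-.038),.8)
(pa,qa),(pb,qb)=scoop_pose(*A),scoop_pose(*B)
sl=Slerp([0,1],R.from_quat([qa,qb]))
for t in np.linspace(0,1,7):
    p=pa+(pb-pa)*t; M=sl(t).as_matrix(); Rs=np.stack([M[:,1],np.cross(-M[:,2],M[:,1]),-M[:,2]],1)
    f=lambda q: (RG.T@(p+Rs@(np.array(q)-TS)-GC)-HG)
    lip=f([.06,0,.006]); cor=f([.06,0,.038]); e=[ (Rs.T@(g2w(HG+[x,0,0])-p)+TS)[2] for x in(-.012,-.004,0)]
    body=f([-.055+.089,0,.125])
    print(round(t,2),"lip",np.round(lip[[0,2]],4),"flap",round(np.arctan2(-lip[2],lip[0]),2),"cor",np.round(cor[[0,2]],3),"edge",np.round(e,4),"body(gran)",np.round((body+HG)[[0,2]],3),kin.ik(p,sl(t).as_quat()) is not None)
s=ctrl.sense(); q0=s["joint_positions"]; print(np.round(q0,2))
print(np.round(kin.ik(pa,qa),2),np.round(kin.ik(pb,qb),2),pa,pb)
print(R.from_quat(qb).magnitude(), (R.from_quat(qa).inv()*R.from_quat(qb)).magnitude())
# grasp
q=down(np.radians(116.85)); ctrl.movep([.6735,-.292,.14],q); hand.grip(.05); ctrl.move_l([.6735,-.292,.077],feed=.12,until_force=15)
hand.grip(0); s=ctrl.sense(); print(s["ee_pos"],s["finger_gap"],s["gripper_force"],s["clock"])
ctrl.move_l([.6735,-.292,.107],feed=.08); s=ctrl.sense(); print(s["force"],s["finger_gap"])
E
```

```text
0.0 lip [0.058 0.01 ] flap -0.17 cor [0.061 0.042] edge [-0.0096 -0.0089 -0.0086] body(gran) [-0.066  0.281] True
0.17 lip [ 0.0603 -0.0012] flap 0.02 cor [0.067 0.03 ] edge [-0.0072 -0.0056 -0.0048] body(gran) [-0.05   0.271] True
0.33 lip [ 0.0612 -0.0114] flap 0.18 cor [0.071 0.019] edge [-0.0062 -0.0037 -0.0024] body(gran) [-0.034  0.26 ] True
0.5 lip [ 0.0607 -0.0203] flap 0.32 cor [0.074 0.009] edge [-0.0066 -0.0032 -0.0015] body(gran) [-0.02   0.248] True
0.67 lip [ 0.0591 -0.0278] flap 0.44 cor [ 0.076 -0.001] edge [-0.0082 -0.004  -0.0019] body(gran) [-0.008  0.237] True
0.83 lip [ 0.0564 -0.0337] flap 0.54 cor [ 0.077 -0.009] edge [-0.0108 -0.0058 -0.0033] body(gran) [0.003 0.225] True
1.0 lip [ 0.053 -0.038] flap 0.62 cor [ 0.076 -0.016] edge [-0.0142 -0.0084 -0.0055] body(gran) [0.012 0.214] True
[-0.44  0.57  1.    0.    1.57 -2.5 ]
[-0.26  0.56  1.24 -0.08  1.32 -1.9 ] [ 0.17  0.63  1.37 -0.83  1.32 -1.2 ] [ 0.66152993 -0.139657    0.22301748] [ 0.65573553 -0.07598736  0.23211811]
3.106260456529211 0.7199999999999999
[ 0.67353211 -0.29206782  0.07714419] 0.009664686154014859 29.988146424293518 12.8583
[-0.33256538  0.49995139 -3.96015764] 0.009671937438733465
```

Run:
```python
from h import *
yaw=np.radians(116.85)
Rs=R.from_euler('zy',[yaw,-.12]).as_matrix()
ctrl.move_l([.6735,-.292,.22],toolq(Rs),feed=.15)
p,q=scoop_pose((.060,.075),-.10); ctrl.move_l(p,q,feed=.15)
p,q=scoop_pose((.060,.013),.06); ctrl.move_l(p,q,feed=.12)
s=ctrl.sense(); print(s["ee_pos"]-p,s["force"],s["finger_gap"],s["clock"])
d=vision.read_camera("side"); cv2.imwrite("pics/s2.png",cv2.resize(d["image"][120:360,230:490],(780,720))[:600])
```

```text
[ 0.00014219 -0.00012948  0.00035203] [ 0.10732639 -0.60953246 -3.56813524] 0.009783372252895453 15.9667
```

View pics/s2.png

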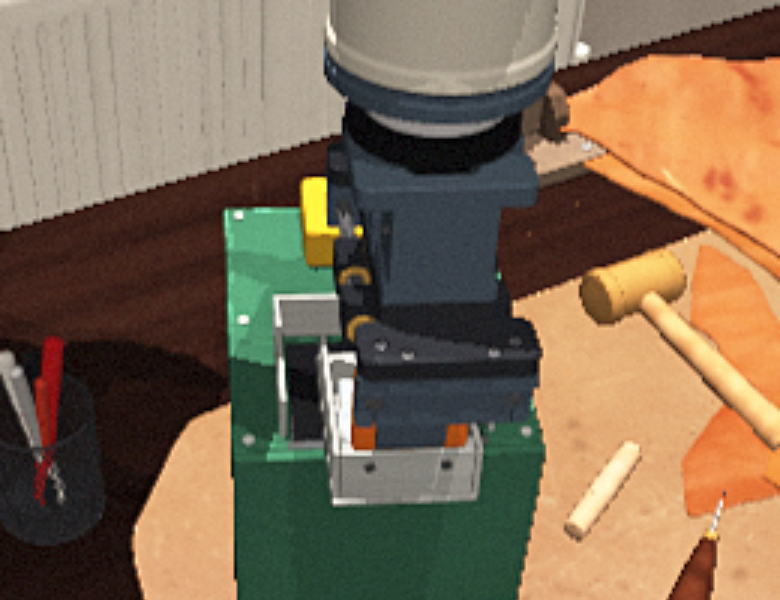

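Run:
```python
from h import *
d=vision.read_camera("side"); W=cloud(d); G=(W-GC)@RG
def pr(n,m):
    p=G[m]; print(n,len(p),np.round(np.percentile(p,[2,50,98],axis=0),4).tolist() if len(p) else "")
X,Y,Z=[G[...,i] for i in range(3)]
pr("back",(X<-.145)&(X>-.2)&(abs(Y)<.08)&(Z>.162)&(Z<.19))
pr("guardL",(X<-.03)&(X>-.1)&(Y>.05)&(Y<.075)&(Z>.160)&(Z<.185))
pr("front face",(X<-.112)&(X>-.13)&(abs(Y)<.11)&(Z>.02)&(Z<.14))
pr("top",(X<-.06)&(X>-.13)&(abs(Y)<.11)&(abs(Z-.15)<.005))
# initial view guard, both sides
G=(np.load("side0.npy")-GC)@RG; X,Y,Z=[G[...,i] for i in range(3)]
pr("g+",(X<-.03)&(X>-.1)&(Y>.05)&(Y<.08)&(Z>.163)&(Z<.185)); pr("g-",(X<-.03)&(X>-.1)&(Y<-.05)&(Y>-.08)&(Z>.163)&(Z<.185))
pr("front",(X<-.112)&(X>-.13)&(abs(Y)<.11)&(Z>.02)&(Z<.14))
G=(np.load("top0.npy")-GC)@RG; X,Y,Z=[G[...,i] for i in range(3)]
pr("t g+",(X<-.03)&(X>-.1)&(Y>.04)&(Y<.08)&(Z>.168)&(Z<.19)); pr("t g-",(X<-.03)&(X>-.1)&(Y<-.04)&(Y>-.08)&(Z>.168)&(Z<.19))
```

```text
back 576 [[-0.1707, -0.0393, 0.1654], [-0.1685, -0.001, 0.1777], [-0.1569, 0.0367, 0.1895]]
guardL 73 [[-0.0986, 0.0575, 0.1633], [-0.0668, 0.0596, 0.1793], [-0.0308, 0.0613, 0.1819]]
front face 3657 [[-0.1213, -0.087, 0.0224], [-0.1194, 0.0048, 0.0755], [-0.1175, 0.0863, 0.1367]]
top 986 [[-0.1203, -0.0881, 0.1459], [-0.101, 0.0522, 0.1489], [-0.062, 0.088, 0.1514]]
g+ 69 [[-0.0991, 0.0574, 0.1692], [-0.0674, 0.0595, 0.1798], [-0.0321, 0.0613, 0.1816]]
g- 127 [[-0.0987, -0.062, 0.1636], [-0.0682, -0.059, 0.1778], [-0.032, -0.0582, 0.1819]]
front 4282 [[-0.1213, -0.0865, 0.0231], [-0.1194, 0.0003, 0.084], [-0.1176, 0.0858, 0.1379]]
t g+ 52 [[-0.0981, 0.0588, 0.1721], [-0.0647, 0.0608, 0.1794], [-0.0315, 0.0626, 0.1859]]
t g- 64 [[-0.0978, -0.0613, 0.1692], [-0.0653, -0.0588, 0.1798], [-0.0319, -0.057, 0.1861]]
```

Depth shows the scoop centred in the hatch to within about 1 mm, so I'll tip it now.

Run:
```python
from h import *
p,q=scoop_pose((.056,-.040),.88); ctrl.move_l(p,q,feed=.11)
s=ctrl.sense(); print(s["clock"],s["ee_pos"]-p,s["force"])
ctrl.hold(.8); s=ctrl.sense(); print(s["force"],s["finger_gap"])
d=vision.read_camera("side"); cv2.imwrite("pics/s3.png",cv2.resize(d["image"][150:330,280:440],(711,800))[:600])
for t in("vial_0","scoop","flap"): print(t,[(np.round(b["extent"]).tolist(),round(b["conf"],2)) for b in vision.boxes_of(d,t)])
```

```text
17.0333 [ 0.00035692 -0.00059586  0.0004308 ] [-0.36192584  1.35872908 -1.7480818 ]
[-0.26383202  0.20567792 -0.33719116] 0.010168156805092964
vial_0 []
scoop [([335.0, 203.0, 387.0, 265.0], 0.72)]
flap [([325.0, 259.0, 382.0, 270.0], 0.52)]
```

View pics/s3.png

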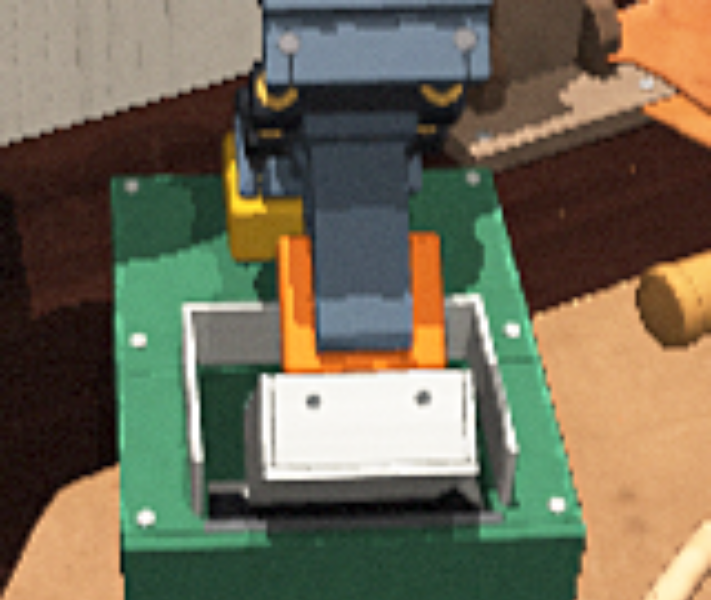

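The picture shows the flap open, with the scoop's back face at (360,430) inside the guard. I'll withdraw and check that the scoop is empty.

Run:
```python
from h import *
p,q=scoop_pose((.060,.016),.10); ctrl.move_l(p,q,feed=.11)
p,q=scoop_pose((.055,.08),.0); ctrl.move_l(p,q,feed=.15)
ctrl.hold(.2); s=ctrl.sense(); print(s["clock"],s["force"],s["finger_gap"])
yaw=np.radians(116.85)
ctrl.move_l([.6735,-.292,.20],down(yaw),feed=.2); ctrl.hold(.2); s=ctrl.sense(); print(s["clock"],s["force"])
d=vision.read_camera("side"); cv2.imwrite("pics/s4.png",cv2.resize(d["image"][150:450,240:480],(640,800))[:600])
W=cloud(d); G=(W-GC)@RG; X,Y,Z=[G[...,i] for i in range(3)]
m=(X>-.1)&(X<-.035)&(abs(Y)<.05)&(Z>.0)&(Z<.2); print("flap z",np.percentile(Z[m],[2,50,98]))
```

```text
19.675 [-0.94967145  0.67514051 -2.295063  ] 0.010050822722031949
20.8667 [-0.19091318  0.75673091 -2.13185619]
flap z [0.14684461 0.14911577 0.1509427 ]
```

View pics/s4.png

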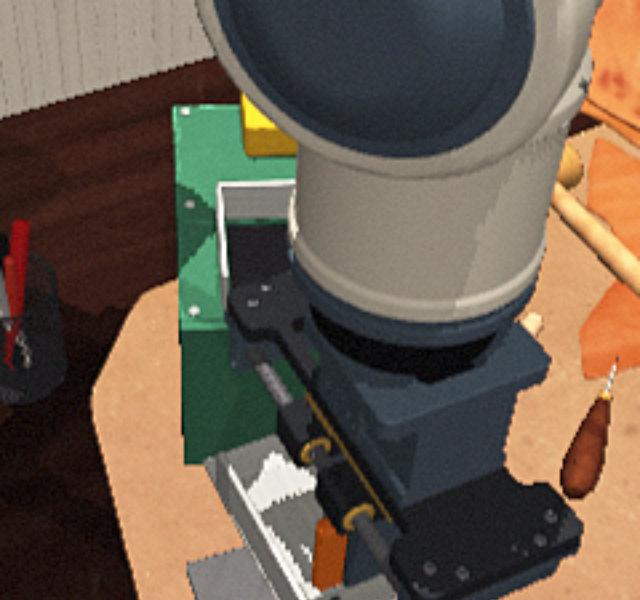

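The trough is empty and the flap is level, so I'll set the scoop down.

Run:
```python
from h import *
ctrl.move_l([.6735,-.292,.095],feed=.15)
r=ctrl.move_l([.6735,-.292,.0755],feed=.03,until_force=4); s=ctrl.sense(); print(r,s["ee_pos"],s["force"])
hand.grip(.04); ctrl.hold(.2); ctrl.move_l([.6735,-.292,.16],feed=.12)
ctrl.movep([.55,-.12,.33],down(np.radians(100)))
d=vision.read_camera("top"); print(ctrl.sense()["clock"]); W=cloud(d); img=d["image"]
cv2.imwrite("pics/t5.png",cv2.resize(img[140:300,220:460],(792,528)))
d=vision.read_camera("side"); W=cloud(d); H,S,V=cv2.split(cv2.cvtColor(d["image"],cv2.COLOR_BGR2HSV))
m=(H>3)&(H<20)&(S>120)&(W[...,2]>.03)&(abs(W[...,0]-.67)<.07)&(abs(W[...,1]+.29)<.05)
p=W[m]; print("plate zmax",np.percentile(p[:,2],99)); 
# tilt of plate back face: fit y' vs z
u=np.array([np.cos(np.radians(116.85)),np.sin(np.radians(116.85))]); t=p[:,:2]@u; k=p[:,2]<.1
print("tilt",np.polyfit(p[k,2],t[k],1)[0])
```

```text
True [ 0.67333747 -0.29190743  0.0768612 ] [-0.81425626  0.42712036  5.43871542]
25.1417
plate zmax 0.10771420050636238
tilt -0.08534727298324551
```

View pics/t5.png

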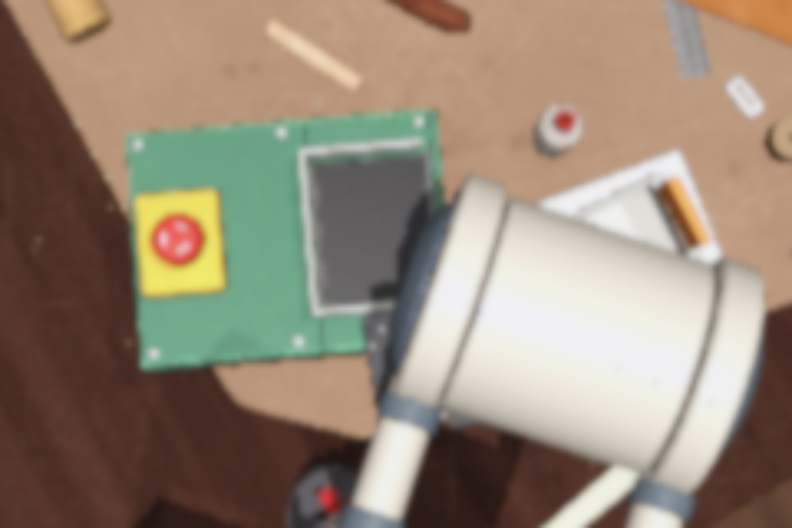

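The scoop is back on its board, with the plate top at 107 mm as expected. Next is the twist.

Run:
```python
from h import *
c=[.639,.1005]; y0=.4
ctrl.movep([*c,.30],down(y0)); hand.grip(.085)
r=ctrl.move_l([*c,.208],feed=.12,until_force=15); hand.grip(0)
s=ctrl.sense(); print(r,s["ee_pos"],s["finger_gap"],s["force"],s["clock"])
z=.208
for a in (.35,.6,.70,.745):
    ctrl.move_l([*c,z],down(y0-a),feed=.05) if 0 else ctrl.movep([*c,z],down(y0-a))
    s=ctrl.sense(); print(a,s["force"],s["wrist_torque"][2],s["finger_gap"])
ctrl.hold(.3); s=ctrl.sense(); print(s["force"],s["wrist_torque"],s["clock"])
hand.grip(.085); ctrl.hold(.2); ctrl.move_l([*c,.30],feed=.15)
ctrl.movep([.55,-.12,.33],down(0))
d=vision.read_camera("top"); W=cloud(d); H,S,V=cv2.split(cv2.cvtColor(d["image"],cv2.COLOR_BGR2HSV))
m=((H<8)|(H>172))&(S>120)&(W[...,2]>.19)&(abs(W[...,1]-.1)<.05)&(abs(W[...,0]-.64)<.05); print("btn z",np.median(W[m],0),ctrl.sense()["clock"])
```

```text
False [0.64013364 0.10092858 0.20841247] 0.03812920233361538 [ 5.84994672  4.30477496 -0.21474237] 29.3
0.35 [-4.23519588  2.18294229 21.48869148] 0.24304588092215598 0.03826167829504986
0.6 [-7.97684994  1.35008651 28.10354642] 0.26754699913496716 0.038528503738036166
0.7 [-9.71276267  0.12752732 29.20296535] 0.38194544100459776 0.03846799806590924
0.745 [-11.77441476  -0.76465773  32.54241598] 0.5364737942748925 0.03841880211603133
[-11.09308321  -0.3021991   33.09502967] [-0.0258123   2.31841257  0.58779305] 30.9
btn z [0.63781979 0.10061893 0.21293901] 33.7083
```

The head rose only about 5.5 mm because I held the height during the twist. I'll regrip higher and repeat, following it up.

Run:
```python
from h import *
c=[.640,.101]; y0=.4
ctrl.movep([*c,.30],down(y0)); 
r=ctrl.move_l([*c,.215],feed=.12,until_force=15); hand.grip(0)
s=ctrl.sense(); print(r,s["ee_pos"],s["finger_gap"],s["force"],s["clock"])
for a,z in ((.35,.2155),(.6,.216),(.70,.217),(.74,.218),(.74,.2205)):
    ctrl.movep([*c,z],down(y0-a))
    s=ctrl.sense(); print(a,z,s["force"],s["wrist_torque"][2])
ctrl.hold(.3)
hand.grip(.085); ctrl.hold(.2); ctrl.move_l([*c,.30],feed=.15)
ctrl.movep([.55,-.12,.33],down(0))
for n in ("top","side"):
    d=vision.read_camera(n); W=cloud(d); H,S,V=cv2.split(cv2.cvtColor(d["image"],cv2.COLOR_BGR2HSV))
    m=((H<8)|(H>172))&(S>120)&(W[...,2]>.19)&(abs(W[...,1]-.1)<.05)&(abs(W[...,0]-.64)<.05); p=W[m]
    print(n,"btn z",np.median(p,0),np.percentile(p[:,2],[50,90,95]))
    W0=np.load(n+"0.npy"); H,S,V=cv2.split(cv2.cvtColor(cv2.imread(f"pics/{n}0.png"),cv2.COLOR_BGR2HSV)); 
    m=((H<8)|(H>172))&(S>120)&(W0[...,2]>.19)&(abs(W0[...,1]-.1)<.05)&(abs(W0[...,0]-.64)<.05); print(" start",np.percentile(W0[m][:,2],[50,90,95]))
print(ctrl.sense()["clock"])
cv2.imwrite("pics/s6.png",cv2.resize(d["image"][140:460,220:480],(488,600)))
```

```text
False [0.64031967 0.10113967 0.21510919] 0.03799290522969995 [ 2.82913475  2.02772049 -1.08604652] 36.3083
0.35 0.2155 [ 1.94367651  1.17209572 -4.20471107] -0.00936610725375878
0.6 0.216 [-5.37437769  1.98329521  3.58980245] 0.018681802227531415
0.7 0.217 [-6.3888985   2.08253151  6.26212249] 0.07523321745657528
0.74 0.218 [-5.16488171  1.43424981  1.02087836] 0.11008641730774052
0.74 0.2205 [  0.50879444   1.5110316  -22.32054033] 0.07574665235307862
top btn z [0.6376695  0.10031562 0.21562847] [0.21562847 0.21881269 0.21930277]
 start [0.21502368 0.2175509  0.21860255]
side btn z [0.64015581 0.08980124 0.21182025] [0.21182025 0.2154503  0.21573612]
 start [0.21156174 0.21500437 0.21564079]
40.9417
```

View pics/s6.png

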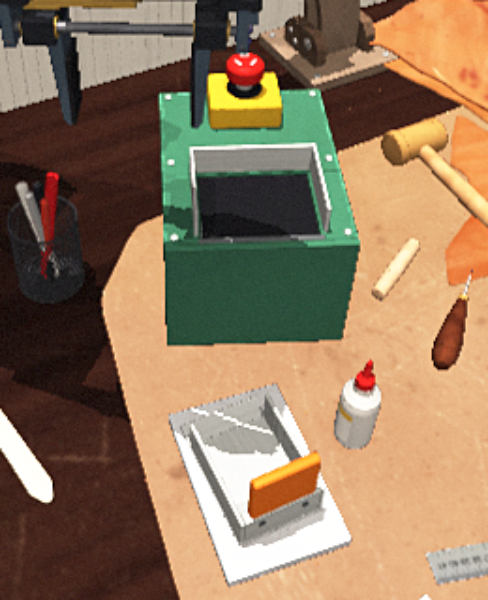

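The button is fully up (245,68), the flap is shut, and the empty scoop stands flat on the board. The bystanders haven't moved. Handing in.

```bash
python3 -c "
from h import *
print(hand_in())"
```

```text
the job is handed in; nothing more can be done
None
```

The job is handed in at about 41 s of the 72 s, with no verdict returned: the stop was pressed, the scoop's lip opened the flap and came out empty, the scoop is back upright on its board with the flap shut, and the stop is fully up after a second twist; I didn't see the vials in the chamber directly.

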